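# Clear the drilling jig and hold a rail against its sprung guide

### The arm

A 6-joint arm with a two-finger parallel gripper is mounted at the origin on the work surface. World frame = base frame: x ahead of the robot, y to its left, z up, the work surface at z = 0. Lengths are in m, angles in rad, forces in N, time in s.
With the tool pointing down it reaches from about 0.225 to 0.725 m from the base axis. Payload 3.1 kg.
Tool frame: the origin (TCP) lies midway between the tips of the shut fingers; the grasp point (between the pads) lies 19 mm behind it; z points along the fingers, x is the direction in which the jaws open and shut, and the axes are right-handed (so a half turn about z gives the same grasp; the last joint's range is limited). The gripper opens to 85 mm and grips with 20 to 120 N. Pads are 22 mm wide; open, the fingers measure 114 mm over their backs; the gripper's body (76 mm by 85 mm) begins 54 mm behind the grasp point. The pads swing forward as they close: fully open they stand 13 mm farther back than shut.
Start: joints at [1.212, 0.048, 0.099, 1.622, 0, 1.443], TCP at [0.12, 0.511, 0.231] pointing down, gripper open.
Joint ranges: [-2.91, 2.91], [-0.99, 1.94], [-1.21, 1.42], [-2.12, 2.29], [-1.49, 1.47], [-3.14, 3.14]. Speed limits (rad/s): [2.79, 2.79, 3.14, 3.14, 3.14, 3.14].

### API

Orientations are given as a unit quaternion [w, x, y, z].
In Python, from station import bot gives the robot as it stands.
- The arm moves only by the tool servo_tool, never from a script. Its argument "deltas" is a list of rows, each an object of numbers: "tx", "ty", "tz": the shift along the tool's x, y, z in mm; "rx", "ry", "rz": the turn, a rotation vector about the tool's x, y, z in degrees; "claw": the gripper command: -1 is shut, 1 is fully open, values between are in proportion. A call has 1 to 20 rows; each row is the pose to reach, as a shift and turn from the pose measured when the call began, along the tool's axes at that moment; what a row does not reach only later rows make up. A row lasts 1/10 s, in which the tool goes at most 50 mm and 8.59 degrees, less where a joint would pass 70% of its speed; a pose out of reach is approached as far as the arm can. A call with a gripper value outside its range is refused whole. The fingers move at their own pace and stop on an object; the grip force is fixed at half the most. Time passes only in rows, so rows that repeat a pose let the fingers close. It gives the time, the measured TCP pose, the force and the opening at its end, in the units of the state.
- bot.read_state(): the state, without advancing time (a new reading comes with each control period).
- bot.snapshot(name): name is "scene" or "top" or "wrist"; returns a dict with "image" (480x640x3 uint8, blue, green, red), "depth" (480x640 float32, m along the optical axis (not along the pixel's ray), 0 where there is no reading), "K" (3x3 intrinsics, pixels), "k1" (the pictures are not rectified: a ray, as slopes to the right and down, at radius r is drawn at 1 + k1 r^2 times it, then the intrinsics apply), "origin" and "attitude" of the camera in the world. Camera axes: x right, y down, z forward; pixel columns grow to the right and rows downward; lengths in m; the calibration is good to about 2 mm. A picture is of the moment at which its call begins.
- bot.sign_off(): hands the job in, once; it reports no verdict.
The state is a dict: "time_s": time; "joints": joint angles; "joint_vel": joint speeds; "joint_torque": joint torques, N m; "position": TCP position; "tool_rot": TCP orientation; "ft_force": force on the tool from outside, world axes, zero at the start; "torque": the same for the moment, N m; "gripper_width": finger opening in m.
Only numpy, scipy, OpenCV 4.12 (cv2) and the standard library are available. Lean on these libraries where they do the work, as an engineer would, in place of code of your own. Each camera call takes 0.05 s, during which the arm holds its last target. There are 200 camera calls.

### The job

Holding the scraper block in the gripper, wipe the three loose wood chips off the drilling jig's bed onto the bench (do not touch the chips with the fingers), then set the scraper down on the bench beside the jig. Lay the rail flat on the bed, lengthwise, centred on and square to the sprung drill guide, and press its end against the guide with a steady push of about 12 N, which is the guide plate pushed back about half its travel; never drive the plate to the end of its travel. Finish while still holding the rail there with the gripper, as a third hand for the person who will drill through the guide, and leave the other things on the bench alone.

Things in the scene. Friction and masses are not known exactly. Their poses are not given: they have to be found in the camera images.
- jig: drilling jig screwed to the bench: a plywood bed 160 x 280 x 30 mm (its x, y, z), its top 30 mm above the bench, no side walls; origin at the centre of the bed's underside. At the bed's +y end stand a fixed steel block (100 mm along x, from y = 108 to 138 mm, up to 80 mm above the bench) and, in front of it, the sprung guide plate. The bed is open from y = -140 mm to the guide plate's face at y = +60 mm; the rail lies on it along the jig's y axis, centred at x = 0
- guide (a joint): travel of the sprung drill guide in m: 0 when untouched, grows as it is pushed along the jig's +y, end of travel at 0.030. Spring 0.8 N per mm without preload (12 N at 0.015); it springs back when released. The plate is aluminium, 80 mm wide (along the jig's x), 12 mm thick, 55 mm high, just above the bed, with a brass bush through its middle
- guide_face (a point): point on the plate's face that looks along the jig's -y, at the plate's middle (jig x = 0), 19 mm above the bed (the height of the rail's centre); moves with the plate; its axes are parallel to the jig's
- rail: straight wooden rail of plain mid-brown wood, 150 x 44 x 38 mm (its x, y, z), 0.12 to 0.24 kg, lying on the bench beside the jig (either side); origin at the centre of its underside, long axis x; both ends alike. A shorter offcut of the same section (70 mm long) also lies about and is not the one
- scraper: dark wooden scraper block with a steel strip along its foot, standing on the bench beside the jig (on the side where the rail is not): foot 34 x 120 x 30 mm (its x, y, z), on it a grip ridge 22 mm thick (x), 70 mm long (y), up to 72 mm above the foot's underside; 0.15 to 0.31 kg; origin at the centre of its underside. It wipes along its x, either way
- chip0: dark wood chip, 30 x 20 x 14 mm (its x, y, z), 10 g, lying flat on the jig's bed at the start (all chips within 55 mm of the bed's middle line x = 0 and between jig y = -80 and +45 mm); origin at the centre of its underside
- chip1: dark wood chip, 26 x 18 x 12 mm (its x, y, z), 10 g, lying flat on the jig's bed at the start (all chips within 55 mm of the bed's middle line x = 0 and between jig y = -80 and +45 mm); origin at the centre of its underside
- chip2: dark wood chip, 32 x 16 x 12 mm (its x, y, z), 10 g, lying flat on the jig's bed at the start (all chips within 55 mm of the bed's middle line x = 0 and between jig y = -80 and +45 mm); origin at the centre of its underside
- tape: tape measure, round yellow case 66 mm across, 34 mm high; leave alone
- screwdriver: screwdriver lying on the bench; leave alone
- wrench: wrench lying on the bench; leave alone
- tumbler: glass tumbler 80 mm across, 90 mm high; leave alone
- jar: screw jar 70 mm across, 90 mm high; leave alone
- offcut: short rail offcut 70 x 44 x 38 mm; leave alone
- square: carpenter's square lying flat, 155 mm blade; leave alone
Things that resemble listed ones, but are neither listed nor needed, are in the scene too. Leave any blue or white look-alike of the scraper alone.

How it is judged:
By the outcome, as a careful person would: the job done as asked, in the order asked, and still so for the second after the job is handed in, while the arm keeps its last pose, push and grip.
It also fails if it takes over 72 s, if anything falls off the work surface, if the arm or the gripper's body presses on something with over 40 N, if the wrist force passes 120 N, or if a joint passes its speed limit or range.

## Working session

There is one attempt and no reset: what is moved stays moved. The work goes in short steps, Python scripts to look and compute and a tool call to move; the robot and the scene stay as the last step left them, time stands still between calls to the robot, and variables do not carry over. Pictures are saved under pics/ and viewed, about 8 in all and at most 12, crops included, and the job is handed in when it is done.

Besides the shell and the picture viewer there is one more tool, called after ">>>" as name(argument=value, ...) on one line, values as JSON. servo_tool: Moves the arm, as the interface text tells. Its arguments: {"type":"object","properties":{"deltas":{"type":"array"}},"required":["deltas"]}

```bash
mkdir -p pics; ls
python3 - <<'E'
from station import bot
import cv2,numpy as np
s=bot.read_state();print({k:np.round(v,3) for k,v in s.items()})
for n in("top","scene"):
    c=bot.snapshot(n);np.savez('/tmp/%s.npz'%n,**c)
    cv2.imwrite(f"pics/{n}0.png",c["image"]);print(n,c["K"],c["k1"],c["origin"],c["attitude"])
E
```

```text
pics
{'time_s': np.float64(0.0), 'joints': array([1.212, 0.049, 0.098, 1.622, 0.   , 1.443]), 'joint_vel': array([ 0.001, -0.002,  0.   , -0.   , -0.   , -0.   ]), 'joint_torque': array([ 1.0000e-03, -3.3878e+01,  3.2002e+01,  2.0000e-02, -0.0000e+00,
        0.0000e+00]), 'position': array([0.12, 0.51, 0.23]), 'tool_rot': array([ 0.001,  0.784,  0.621, -0.001]), 'ft_force': array([-0.203, -0.331,  0.337]), 'torque': array([ 0.019, -0.047,  0.004]), 'gripper_width': np.float64(0.085)}
top [[603.63724993   0.         326.81957639]
 [  0.         603.63724993 235.80961873]
 [  0.           0.           1.        ]] -0.1994094118405015 [ 0.35260471 -0.0419335   1.71016941] [ 0.02742301 -0.70376557  0.70946778 -0.02484904]
scene [[462.21880644   0.         325.72329245]
 [  0.         462.21880644 232.70234588]
 [  0.           0.           1.        ]] -0.05493717426921662 [0.977384   0.32464137 0.90367801] [-0.14296914  0.41237621  0.85585654 -0.27751624]
```

View pics/top0.png

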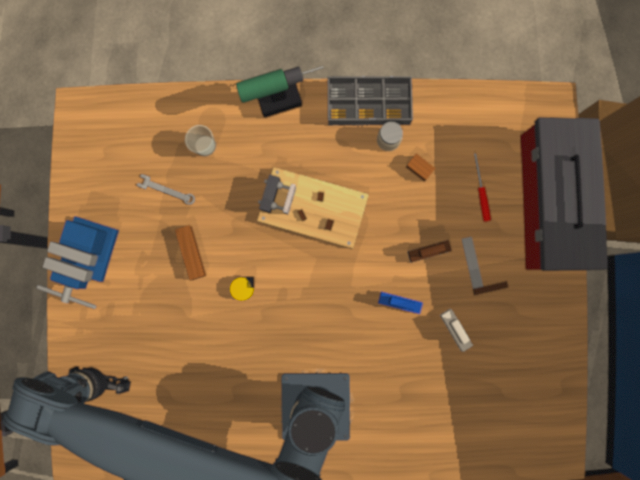

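View pics/scene0.png

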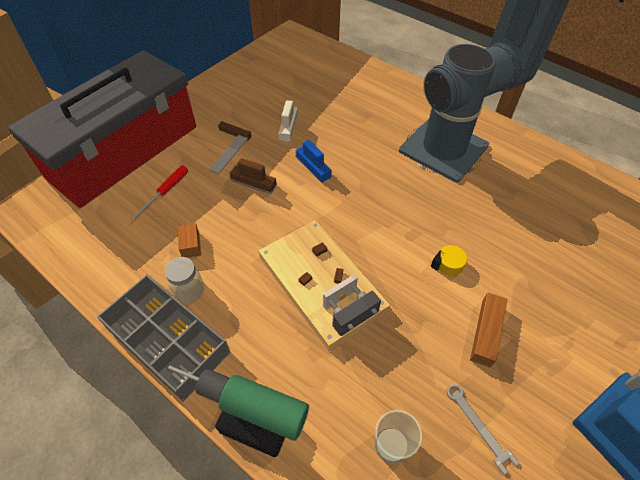

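Top view: jig at (312,207) with guide at its left end, chips at (318,196), (299,215), (327,224). Rail candidates are the long block at (190,252) and the offcut at (420,167), so I take the long one. Scraper candidates are the dark one at (430,250), blue at (400,302) and white at (457,330), so I take the dark one.

```bash
cat > h.py <<'E'
import numpy as np,cv2
from scipy.spatial.transform import Rotation as R
def rot(q): return R.from_quat([q[1],q[2],q[3],q[0]])
def rays(c,px):
    u=cv2.undistortPoints(np.asarray(px,float).reshape(-1,1,2),np.asarray(c["K"]),np.array([float(c["k1"]),0,0,0]))[:,0]
    return rot(c["attitude"]).apply(np.c_[u,np.ones(len(u))])
def plane(c,px,z):
    d=rays(c,px);o=np.asarray(c["origin"]);return o+d*((z-o[2])/d[:,2])[:,None]
def proj(c,P):
    p=rot(c["attitude"]).inv().apply(np.atleast_2d(P)-c["origin"]);p=p[:,:2]/p[:,2:]
    p=p*(1+float(c["k1"])*(p**2).sum(1,keepdims=True));return p@np.diag([c["K"][0][0],c["K"][1][1]])+[c["K"][0][2],c["K"][1][2]]
def cloud(c):
    h,w=c["depth"].shape;g=np.stack(np.meshgrid(np.arange(w),np.arange(h)),-1).reshape(-1,2)
    u=cv2.undistortPoints(g.astype(float).reshape(-1,1,2),np.asarray(c["K"]),np.array([float(c["k1"]),0,0,0]))[:,0]
    d=np.c_[u,np.ones(len(u))]*c["depth"].reshape(-1,1)
    return (rot(c["attitude"]).apply(d)+c["origin"]).reshape(h,w,3)
E
python3 - <<'E'
from h import *
c=dict(np.load('/tmp/top.npz'));P=cloud(c);Z=P[...,2]
for n,p in dict(rail=(190,252),jig=(340,215),scr=(430,250),bench=(300,330)).items(): print(n,P[p[1],p[0]].round(3), plane(c,[p],0)[0].round(3))
hsv=cv2.cvtColor(c["image"],cv2.COLOR_BGR2HSV)
def rep(name,box,zlo,zhi,z):
    x0,y0,x1,y1=box;m=((Z>zlo)&(Z<zhi))[y0:y1,x0:x1].astype(np.uint8)
    cs=max(cv2.findContours(m,0,2)[0],key=cv2.contourArea)[:,0]+[x0,y0]
    W=plane(c,cs,z)[:,:2]; r=cv2.minAreaRect((W*1000).astype(np.float32));print(name,r,len(cs))
rep("rail",(165,215,215,285),.025,.055,.038)
rep("jig",(240,160,380,255),.02,.2,.03)
rep("scrfoot",(400,235,460,270),.018,.1,.03)
rep("scrridge",(400,235,460,270),.05,.1,.072)
rep("tape",(220,270,265,305),.02,.1,.034)
a=cv2.resize(c["image"][160:280,160:460],None,fx=2.6,fy=2.6,interpolation=cv2.INTER_CUBIC);cv2.imwrite("pics/crop1.png",a)
E
```

```text
rail [0.434 0.348 0.038] [0.436 0.357 0.   ]
jig [ 0.536 -0.074  0.027] [ 0.538 -0.074  0.   ]
scr [ 0.433 -0.318  0.074] [ 0.436 -0.33   0.   ]
bench [0.213 0.042 0.003] [0.213 0.042 0.   ]
rail ((434.63140869140625, 348.8636169433594), (152.33827209472656, 48.80783462524414), 17.108739852905273) 80
jig ((560.318359375, 9.242294311523438), (289.9795227050781, 160.7306671142578), 73.242919921875) 177
scrfoot ((433.36883544921875, -323.0020446777344), (34.46625518798828, 121.0702896118164), 15.438122749328613) 61
scrridge ((433.1910705566406, -322.2320556640625), (21.760112762451172, 70.73820495605469), 15.220809936523438) 36
tape ((333.07464599609375, 202.38204956054688), (64.59210968017578, 66.7564468383789), 89.83777618408203) 32
```

View pics/crop1.png

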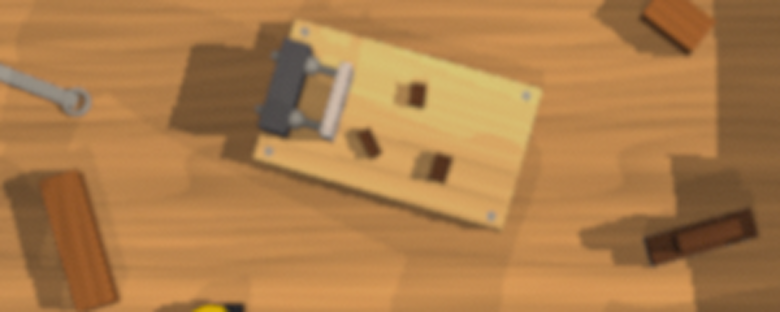

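Crop confirms a plain brown rail, the dark scraper with its grip ridge, and the jig with three chips. Depth sizes match the given dimensions.

Run:
```python
from h import *
c=dict(np.load('/tmp/top.npz'));P=cloud(c);Z=P[...,2]
# bed mask: restrict to pieces near bed level, use edge lines of colour (light yellow)
hsv=cv2.cvtColor(c["image"],cv2.COLOR_BGR2HSV)
m=np.zeros(Z.shape,np.uint8);m[160:255,240:380]=((Z>.018)&(Z<.045))[160:255,240:380]
cs=max(cv2.findContours(m,0,cv2.CHAIN_APPROX_NONE)[0],key=cv2.contourArea)[:,0]
W=plane(c,cs,.03)[:,:2]
th=np.radians(-16.8);o=np.array([.555,0.0])
for it in range(4):
    ex=np.array([np.cos(th),np.sin(th)]);ey=np.array([-ex[1],ex[0]]);L=np.c_[(W-o)@ex,(W-o)@ey]
    s=(abs(L[:,1])<100)&(L[:,1]<60)
    a=L[s&(L[:,0]>.04)&(abs(L[:,1])<.11)];b=L[s&(L[:,0]<-.04)&(abs(L[:,1])<.11)];e=L[(L[:,1]<-.12)&(abs(L[:,0])<.065)]
    f=lambda q:np.polyfit(q[:,1],q[:,0],1)
    fa,fb=f(a),f(b);xm=(np.median(a[:,0])+np.median(b[:,0]))/2
    print(np.degrees(th),o,fa,fb,"ymin",np.median(e[:,1]))
    o=o+ex*xm+ey*(np.median(e[:,1])+.1405);th-=np.arctan((fa[0]+fb[0])/2)
print("jig",o,np.degrees(th))
ex=np.array([np.cos(th),np.sin(th)]);ey=np.array([-ex[1],ex[0]])
v=hsv[...,2]; L3=np.c_[(P[...,0]-o[0]).ravel(),(P[...,1]-o[1]).ravel()]@np.c_[ex,ey];L3=L3.reshape(480,640,2)
k=((abs(L3[...,0])<.075)&(L3[...,1]<.055)&(L3[...,1]>-.12)&(Z>.034)&(Z<.06)).astype(np.uint8)
for q in cv2.findContours(k,0,2)[0]:
    w=plane(c,q[:,0],.043)[:,:2]-o;l=np.c_[w@ex,w@ey]*1000;print("chip",len(q),l.min(0).round(),l.max(0).round())
# guide plate: points high, y near 0.06
k=(abs(L3[...,0])<.06)&(L3[...,1]>.04)&(L3[...,1]<.16)&(Z>.075)&(Z<.1)
q=L3[k];print("tall y hist",np.histogram(q[:,1],np.arange(.04,.16,.006)),"x",q[:,0].min(),q[:,0].max())
```

```text
-16.8 [0.555 0.   ] [-0.11520601  0.07600609] [-0.00023749 -0.07658295] ymin -0.13329342589620882
-13.496453041999358 [0.55916107 0.00627156] [-0.06350087  0.07316039] [ 0.06910931 -0.07847808] ymin -0.1407562576840143
-13.657122575340155 [0.5583254 0.0062086] [-0.06622085  0.07398609] [ 0.05510469 -0.07808709] ymin -0.1404386022269939
-13.338671325024501 [0.55836087 0.00626317] [-0.06083065  0.07393812] [ 0.06049098 -0.07812352] ymin -0.14048097620812042
jig [0.55818824 0.00632365] -13.328940499109295
chip 1 [ -72. -115.] [ -72. -115.]
chip 1 [ -66. -117.] [ -66. -117.]
chip 2 [ -69. -109.] [ -68. -106.]
chip 1 [-71. -84.] [-71. -84.]
chip 2 [-73. -76.] [-73. -73.]
chip 1 [ -61. -104.] [ -61. -104.]
chip 4 [-69. -92.] [-64. -88.]
chip 1 [-66. -80.] [-66. -80.]
chip 1 [-68. -72.] [-68. -72.]
chip 1 [-70. -64.] [-70. -64.]
chip 1 [-60. -93.] [-60. -93.]
chip 2 [-73. -52.] [-70. -50.]
chip 1 [-72. -42.] [-72. -42.]
chip 1 [ -54. -108.] [ -54. -108.]
chip 1 [-74. -22.] [-74. -22.]
chip 1 [ -53. -100.] [ -53. -100.]
chip 2 [-60. -70.] [-60. -67.]
chip 1 [-69. -29.] [-69. -29.]
chip 1 [-6
[... 5924 characters left out ...]
.]
chip 4 [ 67. -33.] [ 71. -26.]
chip 3 [57. 22.] [60. 26.]
chip 2 [53. 37.] [57. 39.]
chip 1 [55. 45.] [55. 45.]
chip 1 [ 72. -17.] [ 72. -17.]
chip 1 [67.  5.] [67.  5.]
chip 1 [66. 10.] [66. 10.]
chip 1 [64. 18.] [64. 18.]
chip 1 [56. 54.] [56. 54.]
chip 1 [72. -6.] [72. -6.]
chip 1 [73. 17.] [73. 17.]
chip 1 [71. 23.] [71. 23.]
chip 1 [72. 32.] [72. 32.]
chip 4 [66. 45.] [71. 49.]
tall y hist (array([ 0,  0, 10, 63, 58,  9,  0,  0,  0,  0,  9, 55, 74, 71, 70, 37,  0,
        0,  0]), array([0.04 , 0.046, 0.052, 0.058, 0.064, 0.07 , 0.076, 0.082, 0.088,
       0.094, 0.1  , 0.106, 0.112, 0.118, 0.124, 0.13 , 0.136, 0.142,
       0.148, 0.154])) x -0.041353627060355745 0.05718949292623852
```

```bash
cat > jigfit.py <<'E'
from h import *
def jigfit(c,o=(.5575,.003),th=-16.8):
    P=cloud(c);Z=P[...,2];o=np.array(o);th=np.radians(th)
    m=((Z>.018)).astype(np.uint8);m=cv2.medianBlur(m,3)
    cs=np.concatenate([q[:,0] for q in cv2.findContours(m,0,cv2.CHAIN_APPROX_NONE)[0]])
    W=plane(c,cs,.03)[:,:2]
    for it in range(6):
        ex=np.array([np.cos(th),np.sin(th)]);ey=np.array([-ex[1],ex[0]]);L=np.c_[(W-o)@ex,(W-o)@ey]
        y=(L[:,1]>-.125)&(L[:,1]<.09)
        a=L[y&(abs(L[:,0]-.08)<.012)];b=L[y&(abs(L[:,0]+.08)<.012)];e=L[(abs(L[:,1]+.14)<.012)&(abs(L[:,0])<.065)]
        f=lambda q:cv2.fitLine(q[:,::-1].astype(np.float32),cv2.DIST_HUBER,0,1e-4,1e-4).ravel()
        A,B=f(a),f(b);sa,sb=A[1]/A[0],B[1]/B[0];xa,xb=A[3]-sa*A[2],B[3]-sb*B[2]
        info=(len(a),len(b),len(e),xa,xb,np.degrees([sa,sb]),np.median(e[:,1]))
        o=o+ex*(xa+xb)/2+ey*(np.median(e[:,1])+.14);th-=(sa+sb)/2
    return o,th,info
E
python3 - <<'E'
from jigfit import *
c=dict(np.load('/tmp/top.npz'))
o,th,i=jigfit(c);print(o,np.degrees(th),i)
ex=np.array([np.cos(th),np.sin(th)]);ey=np.array([-ex[1],ex[0]])
v=cv2.cvtColor(c["image"],cv2.COLOR_BGR2HSV)[...,2]
k=(v<95).astype(np.uint8)
for q in cv2.findContours(k,0,2)[0]:
    if cv2.contourArea(q)<15: continue
    w=plane(c,q[:,0],.042)[:,:2]-o;l=np.c_[w@ex,w@ey]*1000
    if abs(l[:,0]).max()<100 and abs(l[:,1]).max()<160: print("chip",cv2.contourArea(q),l.min(0).round(),l.max(0).round())
c=dict(np.load('/tmp/scene.npz'))
P=np.array([[sx*.08,sy*.14] for sx,sy in((1,1),(1,-1),(-1,-1),(-1,1))]);W=np.c_[o+P@np.array([ex,ey]),np.full(4,.03)];print(proj(c,W).round(1))
E
```

```text
[0.55916731 0.00556572] -16.650067122444785 (74, 74, 44, np.float32(0.07895773), np.float32(-0.07895773), array([-0.12327793,  0.12327795], dtype=float32), np.float64(-0.14000000010822683))
chip 26.0 [-47. -66.] [-25. -54.]
chip 372.5 [-49. 106.] [ 51. 144.]
[[330.5 344.8]
 [259.4 249.4]
 [317.2 218.2]
 [392.  304.1]]
```

Jig at (0.559, 0.006), yaw -16.65°; its bed corners reprojected into the scene view agree within about 3 px. Chips sit at jig (-36,-60), (-33,19) and (31,-14) mm. Next I add a move helper.

```bash
cat > go.py <<'E'
import sys
from station import bot
from h import *
O=np.array([.5592,.0056]);TH=np.radians(-16.65)
EX=np.array([np.cos(TH),np.sin(TH)]);EY=np.array([-EX[1],EX[0]])
def delta(xy,z,yaw):
    s=bot.read_state();R0=rot(s["tool_rot"]);y=np.radians(yaw)
    Rt=R.from_matrix(np.array([[np.cos(y),np.sin(y),0],[np.sin(y),-np.cos(y),0],[0,0,-1]]))
    t=R0.inv().apply(np.r_[xy,z]-s["position"])*1000; r=(R0.inv()*Rt).as_rotvec(degrees=True)
    return "t %s r %s"%(t.round(1),r.round(2))
def jig(x,y): return O+EX*x/1000+EY*y/1000
def st():
    s=bot.read_state();p=np.array(s["position"]);R0=rot(s["tool_rot"]).as_matrix()
    print("t",round(s["time_s"],2),"tcp",p.round(4),"jig",(np.array([(p[:2]-O)@EX,(p[:2]-O)@EY])*1000).round(1),"yaw",np.degrees(np.arctan2(R0[1,0],R0[0,0])).round(2),"tilt",R0[:,2].round(4),"F",np.round(s["ft_force"],1),"w",round(s["gripper_width"],4),"j",np.round(s["joints"],2))
if __name__=="__main__":
    st()
    for a in sys.argv[1:]: print(a,eval("delta(%s)"%a))
E
python3 go.py "(.433,-.322),.15,15.4" "(.433,-.322),.2,15.4"
```

```text
t 0.1 tcp [0.1199 0.5106 0.2302] jig [-565.5  357.9] yaw 76.78 tilt [-8.e-04 -2.e-03 -1.e+00] F [ 0.5  0.3 -0.2] w 0.0852 j [1.21 0.05 0.1  1.62 0.   1.44]
(.433,-.322),.15,15.4 t [-738.7  495.3   81.6] r [5.000e-02 1.200e-01 6.138e+01]
(.433,-.322),.2,15.4 t [-738.8  495.2   31.6] r [5.000e-02 1.200e-01 6.138e+01]
```

>>> servo_tool(deltas=[{"tx": -40, "ty": 27, "tz": 2, "rz": 4, "claw": 1}, {"tx": -80, "ty": 54, "tz": 4, "rz": 8, "claw": 1}, {"tx": -120, "ty": 80, "tz": 5, "rz": 12, "claw": 1}, {"tx": -160, "ty": 107, "tz": 7, "rz": 16, "claw": 1}, {"tx": -200, "ty": 134, "tz": 9, "rz": 20, "claw": 1}, {"tx": -240, "ty": 161, "tz": 11, "rz": 24, "claw": 1}, {"tx": -280, "ty": 188, "tz": 13, "rz": 28, "claw": 1}, {"tx": -320, "ty": 215, "tz": 15, "rz": 32, "claw": 1}, {"tx": -360, "ty": 241, "tz": 17, "rz": 36, "claw": 1}, {"tx": -400, "ty": 268, "tz": 19, "rz": 40, "claw": 1}, {"tx": -440, "ty": 295, "tz": 21, "rz": 44, "claw": 1}, {"tx": -480, "ty": 322, "tz": 23, "rz": 48, "claw": 1}, {"tx": -520, "ty": 349, "tz": 25, "rz": 52, "claw": 1}, {"tx": -560, "ty": 375, "tz": 27, "rz": 56, "claw": 1}, {"tx": -600, "ty": 402, "tz": 29, "rz": 59, "claw": 1}, {"tx": -640, "ty": 429, "tz": 31, "rz": 61.4, "claw": 1}, {"tx": -680, "ty": 456, "tz": 40, "rz": 61.4, "claw": 1}, {"tx": -710, "ty": 476, "tz": 60, "rz": 61.4, "claw": 1}, {"tx": -738.7, "ty": 495.3, "tz": 81.6, "rz": 61.4, "claw": 1}, {"tx": -738.7, "ty": 495.3, "tz": 81.6, "rz": 61.4, "claw": 1}])

```text
$.deltas[0]: bad value
```

```bash
python3 go.py "(.433,-.322),.15,15.4" "(.433,-.322),.038,15.4"
python3 - <<'E'
from h import *
from station import bot
c=bot.snapshot("wrist");cv2.imwrite("pics/w1.png",c["image"])
P=cloud(c);m=((P[...,2]>.055)&(P[...,2]<.085)&(np.hypot(P[...,0]-.433,P[...,1]+.322)<.09)).astype(np.uint8)
cs=max(cv2.findContours(m,0,2)[0],key=cv2.contourArea)[:,0];W=plane(c,cs,.072)[:,:2]*1000
print(cv2.minAreaRect(W.astype(np.float32)),c["origin"])
E
```

```text
t 0.1 tcp [0.1199 0.5106 0.2302] jig [-565.5  357.9] yaw 76.78 tilt [-8.e-04 -2.e-03 -1.e+00] F [ 0.5  0.3 -0.2] w 0.0852 j [1.21 0.05 0.1  1.62 0.   1.44]
(.433,-.322),.15,15.4 t [-738.7  495.3   81.6] r [5.000e-02 1.200e-01 6.138e+01]
(.433,-.322),.038,15.4 t [-738.5  495.3  193.6] r [5.000e-02 1.200e-01 6.138e+01]Traceback (most recent call last):
  File "<stdin>", line 5, in <module>
ValueError: max() iterable argument is empty
```

The call was refused, possibly because every key is required. I'll send all of them.

>>> servo_tool(deltas=[{"tx": -40, "ty": 27, "tz": 2, "rx": 0, "ry": 0, "rz": 4, "claw": 1}])

```text
time_s: 0.25
position: [0.1364, 0.4679, 0.2257]
tool_rot: [0.001, 0.804, 0.594, -0.002]
ft_force: [1.8, -1.3, 0.9]
gripper_width: 0.0854
```

```bash
python3 go.py "(.433,-.322),.15,15.4"
```

```text
t 0.25 tcp [0.1364 0.4679 0.2257] jig [-537.5  321.8] yaw 72.91 tilt [-0.0026 -0.0032 -1.    ] F [ 1.8 -1.3  0.9] w 0.0854 j [ 1.15 -0.05 -0.01  1.61  0.    1.45]
(.433,-.322),.15,15.4 t [-667.6  515.7   77.5] r [3.000e-02 2.500e-01 5.751e+01]
```

>>> servo_tool(deltas=[{"tx": -40, "ty": 31, "tz": 0, "rx": 0, "ry": 0, "rz": 4, "claw": 1}, {"tx": -80, "ty": 62, "tz": 0, "rx": 0, "ry": 0, "rz": 8, "claw": 1}, {"tx": -120, "ty": 93, "tz": 0, "rx": 0, "ry": 0, "rz": 12, "claw": 1}, {"tx": -160, "ty": 124, "tz": 0, "rx": 0, "ry": 0, "rz": 16, "claw": 1}, {"tx": -200, "ty": 154, "tz": 0, "rx": 0, "ry": 0, "rz": 20, "claw": 1}, {"tx": -240, "ty": 185, "tz": 0, "rx": 0, "ry": 0, "rz": 24, "claw": 1}, {"tx": -280, "ty": 216, "tz": 0, "rx": 0, "ry": 0, "rz": 28, "claw": 1}, {"tx": -320, "ty": 247, "tz": 0, "rx": 0, "ry": 0, "rz": 32, "claw": 1}, {"tx": -360, "ty": 278, "tz": 0, "rx": 0, "ry": 0, "rz": 36, "claw": 1}, {"tx": -400, "ty": 309, "tz": 0, "rx": 0, "ry": 0, "rz": 40, "claw": 1}, {"tx": -440, "ty": 340, "tz": 0, "rx": 0, "ry": 0, "rz": 44, "claw": 1}, {"tx": -480, "ty": 371, "tz": 0, "rx": 0, "ry": 0, "rz": 48, "claw": 1}, {"tx": -520, "ty": 402, "tz": 0, "rx": 0, "ry": 0, "rz": 52, "claw": 1}, {"tx": -560, "ty": 432, "tz": 10, "rx": 0, "ry": 0, "rz": 55, "claw": 1}, {"tx": -600, "ty": 463, "tz": 25, "rx": 0, "ry": 0, "rz": 57.5, "claw": 1}, {"tx": -635, "ty": 490, "tz": 45, "rx": 0, "ry": 0, "rz": 57.5, "claw": 1}, {"tx": -667.6, "ty": 515.7, "tz": 65, "rx": 0, "ry": 0, "rz": 57.5, "claw": 1}, {"tx": -667.6, "ty": 515.7, "tz": 77, "rx": 0, "ry": 0, "rz": 57.5, "claw": 1}, {"tx": -667.6, "ty": 515.7, "tz": 77, "rx": 0, "ry": 0, "rz": 57.5, "claw": 1}])

```text
time_s: 2.15
position: [0.4311, -0.3213, 0.1463]
tool_rot: [-0.002, 0.991, 0.133, -0.004]
ft_force: [0.8, 1.3, 0.4]
gripper_width: 0.0853
```

```bash
python3 go.py "(.433,-.322),.15,15.4" "(.433,-.322),.038,15.4"
python3 - <<'E'
from h import *
from station import bot
c=bot.snapshot("wrist");cv2.imwrite("pics/w1.png",c["image"]);np.savez("/tmp/w1.npz",**c)
P=cloud(c);m=((P[...,2]>.055)&(P[...,2]<.085)&(np.hypot(P[...,0]-.433,P[...,1]+.322)<.09)).astype(np.uint8)
cs=max(cv2.findContours(m,0,2)[0],key=cv2.contourArea)[:,0];W=plane(c,cs,.072)[:,:2]*1000
print(cv2.minAreaRect(W.astype(np.float32)),c["origin"])
E
```

```text
t 2.15 tcp [ 0.4311 -0.3213  0.1463] jig [ -29.  -349.8] yaw 15.32 tilt [-0.0084  0.0026 -1.    ] F [0.8 1.3 0.4] w 0.0853 j [-0.76  0.09 -0.03  1.46 -0.    0.54]
(.433,-.322),.15,15.4 t [ 1.6  1.2 -3.7] r [-0.27  0.43 -0.08]
(.433,-.322),.038,15.4 t [  2.4   1.7 108.2] r [-0.27  0.43 -0.08]
((437.0856018066406, -320.6976013183594), (21.622602462768555, 70.45532989501953), 15.339932441711426) [ 0.41494676 -0.25371718  0.28931709]
```

View pics/w1.png

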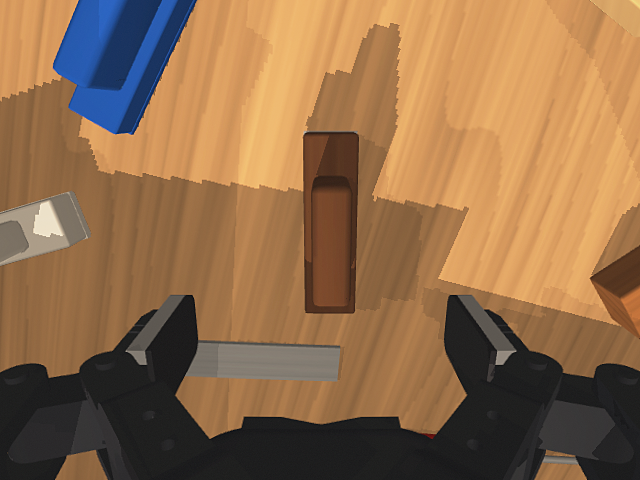

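Wrist view: the dark scraper is at (331,220) between the jaws, and the blue and white look-alikes are at upper left. Descend and grip.

>>> servo_tool(deltas=[{"tx": 4, "ty": 1.2, "tz": 30, "rx": -0.3, "ry": 0.4, "rz": 0, "claw": 1}, {"tx": 4.2, "ty": 1.2, "tz": 60, "rx": -0.3, "ry": 0.4, "rz": 0, "claw": 1}, {"tx": 4.2, "ty": 1.2, "tz": 85, "rx": -0.3, "ry": 0.4, "rz": 0, "claw": 1}, {"tx": 4.2, "ty": 1.2, "tz": 100, "rx": -0.3, "ry": 0.4, "rz": 0, "claw": 1}, {"tx": 4.2, "ty": 1.2, "tz": 106, "rx": -0.3, "ry": 0.4, "rz": 0, "claw": 1}, {"tx": 4.2, "ty": 1.2, "tz": 106, "rx": -0.3, "ry": 0.4, "rz": 0, "claw": 1}, {"tx": 4.2, "ty": 1.2, "tz": 106, "rx": -0.3, "ry": 0.4, "rz": 0, "claw": -1}, {"tx": 4.2, "ty": 1.2, "tz": 106, "rx": -0.3, "ry": 0.4, "rz": 0, "claw": -1}, {"tx": 4.2, "ty": 1.2, "tz": 106, "rx": -0.3, "ry": 0.4, "rz": 0, "claw": -1}, {"tx": 4.2, "ty": 1.2, "tz": 106, "rx": -0.3, "ry": 0.4, "rz": 0, "claw": -1}, {"tx": 4.2, "ty": 1.2, "tz": 106, "rx": -0.3, "ry": 0.4, "rz": 0, "claw": -1}, {"tx": 4.2, "ty": 1.2, "tz": 106, "rx": -0.3, "ry": 0.4, "rz": 0, "claw": -1}, {"tx": 4.2, "ty": 1.2, "tz": 106, "rx": -0.3, "ry": 0.4, "rz": 0, "claw": -1}])

```text
time_s: 3.5
position: [0.4361, -0.3213, 0.0432]
tool_rot: [0.002, 0.991, 0.134, 0.001]
ft_force: [1.4, -0.1, 3.8]
gripper_width: 0.0211
```

```bash
python3 go.py "jig(80,-20),.16,-16.65"
```

```text
t 3.5 tcp [ 0.4361 -0.3213  0.0432] jig [ -24.3 -348.4] yaw 15.38 tilt [ 0.0034 -0.0035 -1.    ] F [ 1.4 -0.1  3.8] w 0.0211 j [-0.76  0.13 -0.19  1.25 -0.    0.54]
jig(80,-20),.16,-16.65 t [ 262.9 -222.6 -117.1] r [ 0.2  -0.2  32.03]
```

>>> servo_tool(deltas=[{"tx": 0, "ty": 0, "tz": -30, "rx": 0, "ry": 0, "rz": 0, "claw": -1}, {"tx": 0, "ty": 0, "tz": -70, "rx": 0, "ry": 0, "rz": 0, "claw": -1}, {"tx": 20, "ty": -17, "tz": -110, "rx": 0, "ry": 0, "rz": 3, "claw": -1}, {"tx": 50, "ty": -42, "tz": -117, "rx": 0, "ry": 0, "rz": 7, "claw": -1}, {"tx": 80, "ty": -68, "tz": -117, "rx": 0, "ry": 0, "rz": 11, "claw": -1}, {"tx": 110, "ty": -93, "tz": -117, "rx": 0, "ry": 0, "rz": 15, "claw": -1}, {"tx": 140, "ty": -119, "tz": -117, "rx": 0, "ry": 0, "rz": 19, "claw": -1}, {"tx": 170, "ty": -144, "tz": -117, "rx": 0, "ry": 0, "rz": 23, "claw": -1}, {"tx": 200, "ty": -169, "tz": -117, "rx": 0, "ry": 0, "rz": 27, "claw": -1}, {"tx": 230, "ty": -195, "tz": -117, "rx": 0, "ry": 0, "rz": 30, "claw": -1}, {"tx": 255, "ty": -216, "tz": -117, "rx": 0, "ry": 0, "rz": 32, "claw": -1}, {"tx": 262.9, "ty": -222.6, "tz": -117, "rx": 0, "ry": 0, "rz": 32, "claw": -1}, {"tx": 262.9, "ty": -222.6, "tz": -117, "rx": 0, "ry": 0, "rz": 32, "claw": -1}])

```text
time_s: 4.8
position: [0.6296, -0.035, 0.1579]
tool_rot: [0.002, 0.99, -0.143, 0.0]
ft_force: [-0.7, -0.1, -3.2]
gripper_width: 0.0211
```

```bash
python3 go.py "jig(80,-20),.075,-16.65";  python3 - <<'E'
from h import *
from station import bot
c=bot.snapshot("wrist");cv2.imwrite("pics/w2.png",c["image"]);np.savez("/tmp/w2.npz",**c)
E
```

```text
t 4.8 tcp [ 0.6296 -0.035   0.1579] jig [ 79.1 -18.7] yaw -16.45 tilt [-1.0e-04 -3.2e-03 -1.0e+00] F [-0.7 -0.1 -3.2] w 0.0211 j [-0.16  0.32  0.27  1.51 -0.    1.7 ]
jig(80,-20),.075,-16.65 t [ 0.8  1.  82.9] r [ 0.18 -0.04  0.2 ]
```

View pics/w2.png

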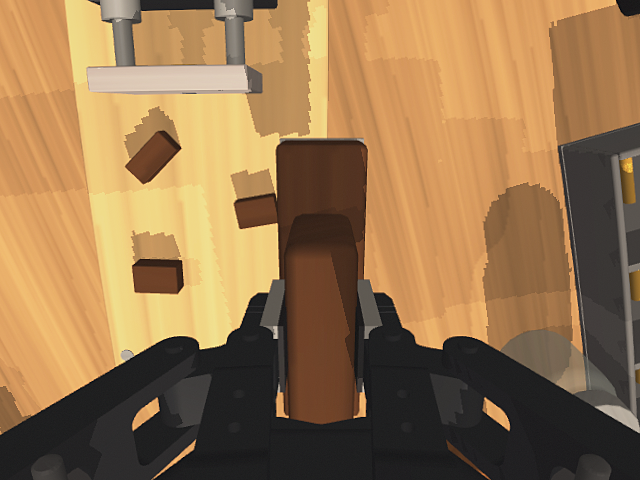

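Wrist view 2: scraper is square to the bed with chips at (152,157), (255,210) and (158,276). I'll check chip extents and clearance to the jar and tray.

Run:
```python
from go import *
c=dict(np.load('/tmp/w2.npz'));L=lambda q,z:(np.c_[(plane(c,q,z)[:,:2]-O)@EX,(plane(c,q,z)[:,:2]-O)@EY]*1000).round()
print("chipcorners",L([(160,131),(180,145),(148,183),(127,170),(235,205),(275,195),(278,222),(240,228),(133,262),(184,262),(182,292),(135,290)],.042).tolist())
print("plate front edge top",L([(88,68),(247,68)],.085).tolist())
print("foot front corners at z~.147", L([(277,150),(367,150)],.147).tolist())
t=dict(np.load('/tmp/top.npz'));P=cloud(t);Z=P[...,2]
for n,(x0,y0,x1,y1) in dict(jar=(372,115,412,155),tray=(320,70,418,128)).items():
    p=P[y0:y1,x0:x1].reshape(-1,3);p=p[p[:,2]>.02];l=np.c_[(p[:,:2]-O)@EX,(p[:,:2]-O)@EY]*1000
    print(n,p.min(0).round(3),p.max(0).round(3),"jig",l.min(0).round(),l.max(0).round())
```

```text
chipcorners [[-18.0, 39.0], [-6.0, 30.0], [-29.0, 7.0], [-41.0, 15.0], [25.0, -7.0], [51.0, -1.0], [52.0, -18.0], [28.0, -22.0], [-45.0, -46.0], [-10.0, -46.0], [-14.0, -67.0], [-46.0, -66.0]]
plate front edge top [[-35.0, 72.0], [43.0, 71.0]]
foot front corners at z~.147 [[64.0, 37.0], [96.0, 37.0]]
jar [ 0.353 -0.279  0.02 ] [ 0.823 -0.042  1.71 ] jig [-184. -204.] [333. -94.]
tray [ 0.353 -0.282  0.02 ] [ 0.932 -0.04   1.71 ] jig [-184. -204.] [439.  62.]
```

Chips span jig y -67 to 39, so I centre the scraper at y = -15 (17 mm clear of the plate), start at x = 84 and descend gently.

>>> servo_tool(deltas=[{"tx": 5, "ty": -3.7, "tz": 25, "rx": 0.2, "ry": 0, "rz": 0.2, "claw": -1}, {"tx": 5, "ty": -3.7, "tz": 50, "rx": 0.2, "ry": 0, "rz": 0.2, "claw": -1}, {"tx": 5, "ty": -3.7, "tz": 68, "rx": 0.2, "ry": 0, "rz": 0.2, "claw": -1}, {"tx": 5, "ty": -3.7, "tz": 76, "rx": 0.2, "ry": 0, "rz": 0.2, "claw": -1}, {"tx": 5, "ty": -3.7, "tz": 79, "rx": 0.2, "ry": 0, "rz": 0.2, "claw": -1}, {"tx": 5, "ty": -3.7, "tz": 79, "rx": 0.2, "ry": 0, "rz": 0.2, "claw": -1}, {"tx": 5, "ty": -3.7, "tz": 79, "rx": 0.2, "ry": 0, "rz": 0.2, "claw": -1}])

```text
time_s: 5.55
position: [0.6358, -0.0352, 0.0809]
tool_rot: [0.0, 0.989, -0.146, 0.002]
ft_force: [0.6, -0.1, -3.0]
gripper_width: 0.0208
```

```bash
python3 go.py "jig(84,-15),.075,-16.65" "jig(-105,-15),.075,-16.65"
```

```text
t 5.55 tcp [ 0.6358 -0.0352  0.0809] jig [ 85.1 -17.1] yaw -16.78 tilt [ 0.0033 -0.0012 -1.    ] F [ 0.6 -0.1 -3. ] w 0.0208 j [-0.16  0.35  0.15  1.37 -0.    1.7 ]
jig(84,-15),.075,-16.65 t [-1.1 -2.1  5.9] r [ 0.01 -0.2  -0.13]
jig(-105,-15),.075,-16.65 t [-190.1   -1.7    5.2] r [ 0.01 -0.2  -0.13]
```

>>> servo_tool(deltas=[{"tx": -1, "ty": -2, "tz": 3, "rx": 0, "ry": 0, "rz": 0, "claw": -1}, {"tx": -1, "ty": -2, "tz": 5, "rx": 0, "ry": 0, "rz": 0, "claw": -1}, {"tx": -1, "ty": -2, "tz": 6, "rx": 0, "ry": 0, "rz": 0, "claw": -1}, {"tx": -1, "ty": -2, "tz": 6, "rx": 0, "ry": 0, "rz": 0, "claw": -1}])

```text
time_s: 5.95
position: [0.6353, -0.0328, 0.0747]
tool_rot: [0.0, 0.989, -0.146, 0.002]
ft_force: [0.1, -0.4, -3.0]
gripper_width: 0.021
```

```bash
python3 go.py "jig(-105,-15),.075,-16.65"
python3 - <<'E'
from h import *
from station import bot
c=bot.snapshot("scene");P=proj(c,[[.63,-.035,.03]])[0].astype(int);print(P);np.savez("/tmp/s2.npz",**c)
x,y=P;cv2.imwrite("pics/s2.png",cv2.resize(c["image"][max(y-90,0):y+90,max(x-120,0):x+120],None,fx=3,fy=3,interpolation=2))
E
```

```text
t 5.95 tcp [ 0.6353 -0.0328  0.0747] jig [ 83.9 -15. ] yaw -16.76 tilt [ 0.0029 -0.0012 -1.    ] F [ 0.1 -0.4 -3. ] w 0.021 j [-0.16  0.35  0.14  1.35 -0.    1.71]
jig(-105,-15),.075,-16.65 t [-188.9    0.3   -0.9] r [ 0.02 -0.18 -0.11]
[288 287]
```

View pics/s2.png

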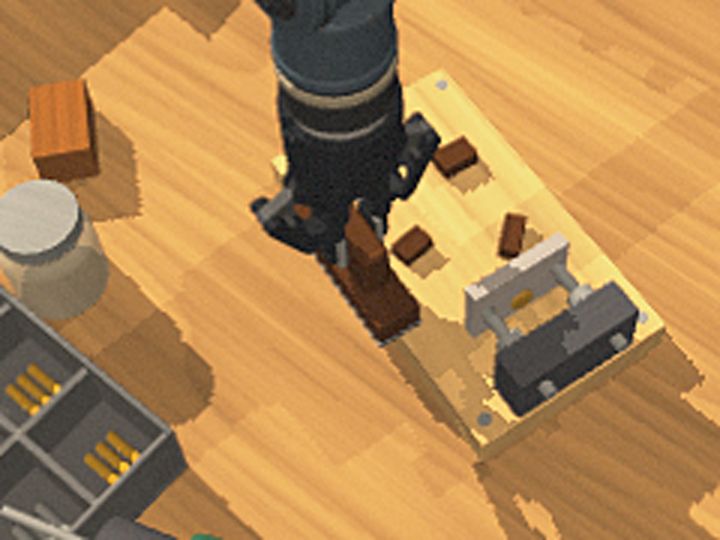

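View shows the scraper at the far bed edge with its steel strip just above the bed, all three chips ahead of it, and the guide plate clear. Stroke toward jig -x.

>>> servo_tool(deltas=[{"tx": -8, "ty": 0, "tz": 0.8, "rx": 0, "ry": 0, "rz": 0, "claw": -1}, {"tx": -18, "ty": 0, "tz": 0.8, "rx": 0, "ry": 0, "rz": 0, "claw": -1}, {"tx": -28, "ty": 0, "tz": 0.8, "rx": 0, "ry": 0, "rz": 0, "claw": -1}, {"tx": -38, "ty": 0, "tz": 0.8, "rx": 0, "ry": 0, "rz": 0, "claw": -1}, {"tx": -48, "ty": 0, "tz": 0.8, "rx": 0, "ry": 0, "rz": 0, "claw": -1}, {"tx": -58, "ty": 0, "tz": 0.8, "rx": 0, "ry": 0, "rz": 0, "claw": -1}, {"tx": -68, "ty": 0, "tz": 0.8, "rx": 0, "ry": 0, "rz": 0, "claw": -1}, {"tx": -78, "ty": 0, "tz": 0.8, "rx": 0, "ry": 0, "rz": 0, "claw": -1}, {"tx": -88, "ty": 0, "tz": 0.8, "rx": 0, "ry": 0, "rz": 0, "claw": -1}, {"tx": -98, "ty": 0, "tz": 0.8, "rx": 0, "ry": 0, "rz": 0, "claw": -1}, {"tx": -108, "ty": 0, "tz": 0.8, "rx": 0, "ry": 0, "rz": 0, "claw": -1}, {"tx": -118, "ty": 0, "tz": 0.8, "rx": 0, "ry": 0, "rz": 0, "claw": -1}, {"tx": -128, "ty": 0, "tz": 0.8, "rx": 0, "ry": 0, "rz": 0, "claw": -1}, {"tx": -138, "ty": 0, "tz": 0.8, "rx": 0, "ry": 0, "rz": 0, "claw": -1}, {"tx": -148, "ty": 0, "tz": 0.5, "rx": 0, "ry": 0, "rz": 0, "claw": -1}, {"tx": -158, "ty": 0, "tz": 0, "rx": 0, "ry": 0, "rz": 0, "claw": -1}, {"tx": -168, "ty": 0, "tz": 0, "rx": 0, "ry": 0, "rz": 0, "claw": -1}, {"tx": -178, "ty": 0, "tz": 0, "rx": 0, "ry": 0, "rz": 0, "claw": -1}, {"tx": -186, "ty": 0, "tz": 0, "rx": 0, "ry": 0, "rz": 0, "claw": -1}, {"tx": -186, "ty": 0, "tz": 0, "rx": 0, "ry": 0, "rz": 0, "claw": -1}])

```text
time_s: 8.0
position: [0.456, 0.0212, 0.074]
tool_rot: [0.0, 0.989, -0.146, 0.001]
ft_force: [-0.4, 0.2, -1.9]
gripper_width: 0.021
```

```bash
python3 go.py "jig(20,-225),.15,-16.65"
python3 - <<'E'
from h import *
from station import bot
c=bot.snapshot("scene");np.savez("/tmp/s3.npz",**c)
cv2.imwrite("pics/s3.png",cv2.resize(c["image"][190:370,200:440],None,fx=3,fy=3,interpolation=2))
E
```

```text
t 8.0 tcp [0.456  0.0212 0.074 ] jig [-103.3  -14.6] yaw -16.73 tilt [ 0.0022 -0.0011 -1.    ] F [-0.4  0.2 -1.9] w 0.021 j [-0.1  -0.11 -0.37  1.31 -0.    1.76]
jig(20,-225),.15,-16.65 t [123.8 210.2 -75.7] r [ 0.02 -0.14 -0.08]
```

View pics/s3.png

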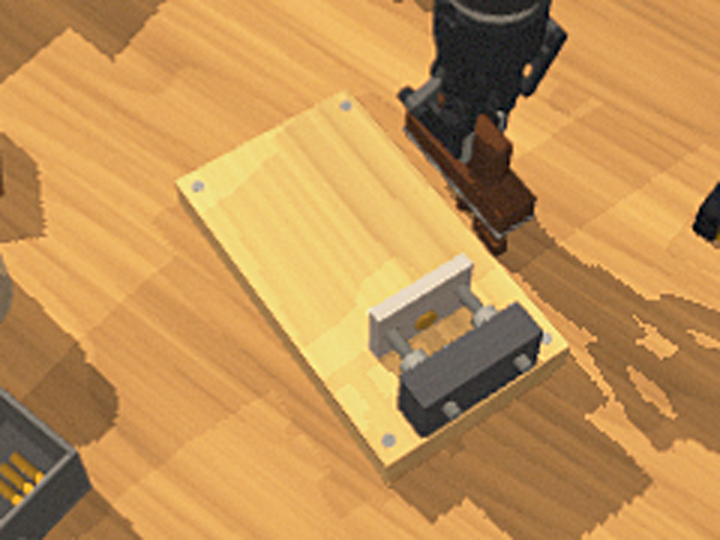

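The bed is clear and the chips are on the bench at its near side. Lift, then set the scraper down off the bed's -y end.

>>> servo_tool(deltas=[{"tx": 0, "ty": 0, "tz": -35, "rx": 0, "ry": 0, "rz": 0, "claw": -1}, {"tx": 0, "ty": 0, "tz": -72, "rx": 0, "ry": 0, "rz": 0, "claw": -1}, {"tx": 15, "ty": 25, "tz": -76, "rx": 0, "ry": 0, "rz": 0, "claw": -1}, {"tx": 35, "ty": 60, "tz": -76, "rx": 0, "ry": 0, "rz": 0, "claw": -1}, {"tx": 56, "ty": 95, "tz": -76, "rx": 0, "ry": 0, "rz": 0, "claw": -1}, {"tx": 77, "ty": 130, "tz": -76, "rx": 0, "ry": 0, "rz": 0, "claw": -1}, {"tx": 97, "ty": 165, "tz": -76, "rx": 0, "ry": 0, "rz": 0, "claw": -1}, {"tx": 115, "ty": 195, "tz": -76, "rx": 0, "ry": 0, "rz": 0, "claw": -1}, {"tx": 123.8, "ty": 210, "tz": -76, "rx": 0, "ry": 0, "rz": 0, "claw": -1}, {"tx": 123.8, "ty": 210, "tz": -76, "rx": 0, "ry": 0, "rz": 0, "claw": -1}, {"tx": 123.8, "ty": 210, "tz": -50, "rx": 0, "ry": 0, "rz": 0, "claw": -1}, {"tx": 123.8, "ty": 210, "tz": -20, "rx": 0, "ry": 0, "rz": 0, "claw": -1}, {"tx": 123.8, "ty": 210, "tz": 5, "rx": 0, "ry": 0, "rz": 0, "claw": -1}, {"tx": 123.8, "ty": 210, "tz": 20, "rx": 0, "ry": 0, "rz": 0, "claw": -1}, {"tx": 123.8, "ty": 210, "tz": 25, "rx": 0, "ry": 0, "rz": 0, "claw": -1}, {"tx": 123.8, "ty": 210, "tz": 27, "rx": 0, "ry": 0, "rz": 0, "claw": -1}, {"tx": 123.8, "ty": 210, "tz": 27, "rx": 0, "ry": 0, "rz": 0, "claw": -1}])

```text
time_s: 9.75
position: [0.5159, -0.216, 0.0488]
tool_rot: [0.001, 0.989, -0.145, 0.003]
ft_force: [0.2, -0.5, -2.9]
gripper_width: 0.0214
```

```bash
python3 go.py "jig(20,-225),.0425,-16.65"
```

```text
t 9.75 tcp [ 0.5159 -0.216   0.0488] jig [  22.  -224.7] yaw -16.73 tilt [ 0.0051 -0.0022 -1.    ] F [ 0.2 -0.5 -2.9] w 0.0214 j [-0.52  0.17 -0.13  1.26  0.    1.35]
jig(20,-225),.0425,-16.65 t [-2.   0.3  6.3] r [ 0.04 -0.31 -0.08]
```

Lower the last 6 mm slowly, release, then lift.

>>> servo_tool(deltas=[{"tx": 0, "ty": 0, "tz": 3, "rx": 0, "ry": -0.3, "rz": 0, "claw": -1}, {"tx": 0, "ty": 0, "tz": 5, "rx": 0, "ry": -0.3, "rz": 0, "claw": -1}, {"tx": 0, "ty": 0, "tz": 6.3, "rx": 0, "ry": -0.3, "rz": 0, "claw": -1}, {"tx": 0, "ty": 0, "tz": 6.3, "rx": 0, "ry": -0.3, "rz": 0, "claw": -1}, {"tx": 0, "ty": 0, "tz": 6.3, "rx": 0, "ry": -0.3, "rz": 0, "claw": -1}])

```text
time_s: 10.25
position: [0.5165, -0.2163, 0.0433]
tool_rot: [0.001, 0.989, -0.145, 0.001]
ft_force: [0.4, 1.0, -0.2]
gripper_width: 0.0212
```

>>> servo_tool(deltas=[{"tx": 0, "ty": 0, "tz": 0, "rx": 0, "ry": 0, "rz": 0, "claw": 1}, {"tx": 0, "ty": 0, "tz": 0, "rx": 0, "ry": 0, "rz": 0, "claw": 1}, {"tx": 0, "ty": 0, "tz": 0, "rx": 0, "ry": 0, "rz": 0, "claw": 1}, {"tx": 0, "ty": 0, "tz": 0, "rx": 0, "ry": 0, "rz": 0, "claw": 1}, {"tx": 0, "ty": 0, "tz": 0, "rx": 0, "ry": 0, "rz": 0, "claw": 1}, {"tx": 0, "ty": 0, "tz": 0, "rx": 0, "ry": 0, "rz": 0, "claw": 1}, {"tx": 0, "ty": 0, "tz": -20, "rx": 0, "ry": 0, "rz": 0, "claw": 1}, {"tx": 0, "ty": 0, "tz": -60, "rx": 0, "ry": 0, "rz": 0, "claw": 1}, {"tx": 0, "ty": 0, "tz": -105, "rx": 0, "ry": 0, "rz": 0, "claw": 1}, {"tx": 0, "ty": 0, "tz": -140, "rx": 0, "ry": 0, "rz": 0, "claw": 1}, {"tx": 0, "ty": 0, "tz": -140, "rx": 0, "ry": 0, "rz": 0, "claw": 1}])

```text
time_s: 11.35
position: [0.5196, -0.2179, 0.1907]
tool_rot: [0.003, 0.989, -0.145, 0.007]
ft_force: [0.5, -1.3, 0.7]
gripper_width: 0.0853
```

```bash
python3 go.py "(.4346,.3489),.17,107.1"
```

```text
t 11.35 tcp [ 0.5196 -0.2179  0.1907] jig [  26.1 -225.5] yaw -16.72 tilt [ 0.0125 -0.0076 -0.9999] F [ 0.5 -1.3  0.7] w 0.0853 j [-0.52  0.13  0.1   1.53 -0.    1.35]
(.4346,.3489),.17,107.1 t [-244.7 -518.5   15.3] r [   1.     -0.24 -123.82]
```

>>> servo_tool(deltas=[{"tx": -16, "ty": -34, "tz": 0, "rx": 0, "ry": 0, "rz": -8, "claw": 1}, {"tx": -32, "ty": -69, "tz": 0, "rx": 0, "ry": 0, "rz": -16, "claw": 1}, {"tx": -49, "ty": -104, "tz": 0, "rx": 0, "ry": 0, "rz": -24, "claw": 1}, {"tx": -65, "ty": -138, "tz": 0, "rx": 0, "ry": 0, "rz": -32, "claw": 1}, {"tx": -81, "ty": -173, "tz": 0, "rx": 0, "ry": 0, "rz": -40, "claw": 1}, {"tx": -98, "ty": -207, "tz": 0, "rx": 0, "ry": 0, "rz": -48, "claw": 1}, {"tx": -114, "ty": -242, "tz": 0, "rx": 0, "ry": 0, "rz": -56, "claw": 1}, {"tx": -130, "ty": -276, "tz": 0, "rx": 0, "ry": 0, "rz": -64, "claw": 1}, {"tx": -147, "ty": -311, "tz": 0, "rx": 0, "ry": 0, "rz": -72, "claw": 1}, {"tx": -163, "ty": -346, "tz": 0, "rx": 0, "ry": 0, "rz": -80, "claw": 1}, {"tx": -179, "ty": -380, "tz": 0, "rx": 0, "ry": 0, "rz": -88, "claw": 1}, {"tx": -196, "ty": -415, "tz": 0, "rx": 0, "ry": 0, "rz": -96, "claw": 1}, {"tx": -212, "ty": -449, "tz": 5, "rx": 0, "ry": 0, "rz": -104, "claw": 1}, {"tx": -228, "ty": -484, "tz": 10, "rx": 0.3, "ry": 0, "rz": -112, "claw": 1}, {"tx": -240, "ty": -510, "tz": 15, "rx": 0.6, "ry": 0, "rz": -119, "claw": 1}, {"tx": -244.7, "ty": -518.5, "tz": 15, "rx": 1, "ry": -0.2, "rz": -123.8, "claw": 1}, {"tx": -244.7, "ty": -518.5, "tz": 15, "rx": 1, "ry": -0.2, "rz": -123.8, "claw": 1}, {"tx": -244.7, "ty": -518.5, "tz": 15, "rx": 1, "ry": -0.2, "rz": -123.8, "claw": 1}])

```text
time_s: 13.15
position: [0.4344, 0.3484, 0.1695]
tool_rot: [0.0, 0.595, 0.804, -0.0]
ft_force: [0.5, -0.7, -0.4]
gripper_width: 0.0854
```

```bash
python3 - <<'E'
from go import *
from jigfit import jigfit
c=bot.snapshot("wrist");np.savez("/tmp/w3.npz",**c);cv2.imwrite("pics/w3.png",c["image"])
P=cloud(c);m=((P[...,2]>.028)&(P[...,2]<.05)&(np.hypot(P[...,0]-.4346,P[...,1]-.349)<.1)).astype(np.uint8)
cs=max(cv2.findContours(m,0,2)[0],key=cv2.contourArea)[:,0];W=plane(c,cs,.038)[:,:2]*1000
print("rail wrist",cv2.minAreaRect(W.astype(np.float32)),cs.min(0),cs.max(0))
t=bot.snapshot("top");np.savez("/tmp/t2.npz",**t);o,th,i=jigfit(t);print("jig now",o,np.degrees(th),i)
P=cloud(t);Z=P[...,2];m=((Z>.055)&(Z<.09)&(np.hypot(P[...,0]-.516,P[...,1]+.216)<.09)).astype(np.uint8)
cs=max(cv2.findContours(m,0,2)[0],key=cv2.contourArea)[:,0];print("scraper",cv2.minAreaRect((plane(t,cs,.072)[:,:2]*1000).astype(np.float32)))
cv2.imwrite("pics/t2.png",cv2.resize(t["image"][150:290,150:470],None,fx=2.4,fy=2.4,interpolation=2))
E
python3 go.py "(.4346,.3489),.015,107.1"
```

```text
rail wrist ((437.6033935546875, 353.18701171875), (148.0098419189453, 43.86424255371094), 16.989351272583008) [290 107] [359 320]
jig now [0.55918774 0.00556416] -16.655712850758025 (74, 74, 44, np.float32(0.07893127), np.float32(-0.07893127), array([-0.02872534,  0.02872556], dtype=float32), np.float64(-0.13999999981191794))
scraper ((511.9181213378906, -218.62152099609375), (70.2943115234375, 23.72674560546875), 72.82820892333984)
t 13.25 tcp [0.4348 0.348  0.1701] jig [-217.3  292.4] yaw 106.95 tilt [ 3.e-04 -1.e-04 -1.e+00] F [-0.4 -0.3  0.4] w 0.0861 j [ 0.55  0.13  0.06  1.51 -0.    0.26]
(.4346,.3489),.015,107.1 t [  0.9   0.  155.1] r [ 0.02  0.01 -0.15]
```

View pics/t2.png

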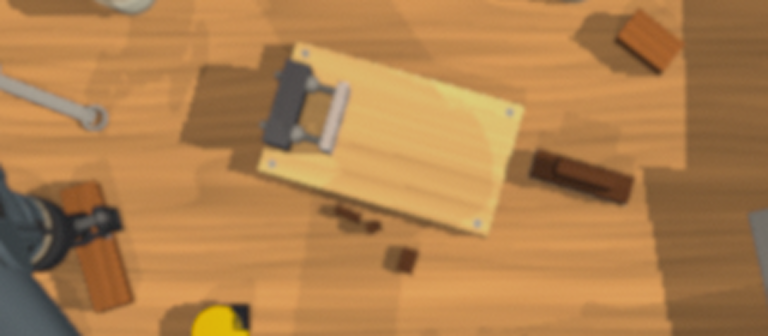

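Top view 2: bed clear, all three chips on the bench at (348,213), (373,226), (405,259), scraper standing at (580,177). Comparing with the gripper, the top view is biased about (-4,-2.5) mm and the wrist camera agrees better, so I use the wrist estimate for the rail.

>>> servo_tool(deltas=[{"tx": 3.7, "ty": 3.2, "tz": 40, "rx": 0, "ry": 0, "rz": 0, "claw": 1}, {"tx": 3.7, "ty": 3.2, "tz": 85, "rx": 0, "ry": 0, "rz": 0, "claw": 1}, {"tx": 3.7, "ty": 3.2, "tz": 125, "rx": 0, "ry": 0, "rz": 0, "claw": 1}, {"tx": 3.7, "ty": 3.2, "tz": 148, "rx": 0, "ry": 0, "rz": 0, "claw": 1}, {"tx": 3.7, "ty": 3.2, "tz": 158, "rx": 0, "ry": 0, "rz": 0, "claw": 1}, {"tx": 3.7, "ty": 3.2, "tz": 160, "rx": 0, "ry": 0, "rz": 0, "claw": 1}, {"tx": 3.7, "ty": 3.2, "tz": 160, "rx": 0, "ry": 0, "rz": 0, "claw": 1}, {"tx": 3.7, "ty": 3.2, "tz": 160, "rx": 0, "ry": 0, "rz": 0, "claw": -1}, {"tx": 3.7, "ty": 3.2, "tz": 160, "rx": 0, "ry": 0, "rz": 0, "claw": -1}, {"tx": 3.7, "ty": 3.2, "tz": 160, "rx": 0, "ry": 0, "rz": 0, "claw": -1}, {"tx": 3.7, "ty": 3.2, "tz": 160, "rx": 0, "ry": 0, "rz": 0, "claw": -1}, {"tx": 3.7, "ty": 3.2, "tz": 160, "rx": 0, "ry": 0, "rz": 0, "claw": -1}, {"tx": 3.7, "ty": 3.2, "tz": 160, "rx": 0, "ry": 0, "rz": 0, "claw": -1}])

```text
time_s: 14.55
position: [0.438, 0.3533, 0.0119]
tool_rot: [0.001, 0.595, 0.804, 0.002]
ft_force: [0.9, 0.1, 5.2]
gripper_width: 0.0431
```

```bash
python3 go.py "jig(3,-45),.15,163.35"
```

```text
t 14.55 tcp [0.438  0.3533 0.0119] jig [-215.7  298.4] yaw 106.96 tilt [ 0.0031  0.0016 -1.    ] F [0.9 0.1 5.2] w 0.0431 j [ 0.56  0.21 -0.17  1.19 -0.    0.26]
jig(3,-45),.15,163.35 t [-407.    -7.5 -138.4] r [  0.2    0.06 -56.39]
```

I'll turn the other way, to yaw -16.65, so the wrist camera faces the guide and sees the rail end.

>>> servo_tool(deltas=[{"tx": 0, "ty": 0, "tz": -25, "rx": 0, "ry": 0, "rz": 0, "claw": -1}, {"tx": 0, "ty": 0, "tz": -65, "rx": 0, "ry": 0, "rz": 2, "claw": -1}, {"tx": -10, "ty": 0, "tz": -105, "rx": 0, "ry": 0, "rz": 8, "claw": -1}, {"tx": -35, "ty": -1, "tz": -138, "rx": 0, "ry": 0, "rz": 16, "claw": -1}, {"tx": -65, "ty": -1, "tz": -138, "rx": 0, "ry": 0, "rz": 24, "claw": -1}, {"tx": -95, "ty": -2, "tz": -138, "rx": 0, "ry": 0, "rz": 32, "claw": -1}, {"tx": -125, "ty": -2, "tz": -138, "rx": 0, "ry": 0, "rz": 40, "claw": -1}, {"tx": -155, "ty": -3, "tz": -138, "rx": 0, "ry": 0, "rz": 48, "claw": -1}, {"tx": -185, "ty": -3, "tz": -138, "rx": 0, "ry": 0, "rz": 56, "claw": -1}, {"tx": -215, "ty": -4, "tz": -138, "rx": 0, "ry": 0, "rz": 64, "claw": -1}, {"tx": -245, "ty": -4, "tz": -138, "rx": 0, "ry": 0, "rz": 72, "claw": -1}, {"tx": -275, "ty": -5, "tz": -138, "rx": 0, "ry": 0, "rz": 80, "claw": -1}, {"tx": -305, "ty": -5, "tz": -138, "rx": 0, "ry": 0, "rz": 88, "claw": -1}, {"tx": -335, "ty": -6, "tz": -138, "rx": 0, "ry": 0, "rz": 96, "claw": -1}, {"tx": -365, "ty": -7, "tz": -138, "rx": 0, "ry": 0, "rz": 104, "claw": -1}, {"tx": -390, "ty": -7, "tz": -138, "rx": 0, "ry": 0, "rz": 112, "claw": -1}, {"tx": -403, "ty": -7.5, "tz": -138, "rx": 0, "ry": 0, "rz": 119, "claw": -1}, {"tx": -407, "ty": -7.5, "tz": -138, "rx": 0, "ry": 0, "rz": 123.6, "claw": -1}, {"tx": -407, "ty": -7.5, "tz": -138, "rx": 0, "ry": 0, "rz": 123.6, "claw": -1}, {"tx": -407, "ty": -7.5, "tz": -138, "rx": 0, "ry": 0, "rz": 123.6, "claw": -1}])

```text
time_s: 16.55
position: [0.5486, -0.0381, 0.1488]
tool_rot: [-0.001, 0.99, -0.144, 0.001]
ft_force: [0.8, 0.3, -1.1]
gripper_width: 0.0429
```

```bash
python3 go.py "jig(3,-45),.15,-16.65"
python3 - <<'E'
from h import *
from station import bot
c=bot.snapshot("wrist");np.savez("/tmp/w4.npz",**c);cv2.imwrite("pics/w4.png",c["image"])
E
```

```text
t 16.55 tcp [ 0.5486 -0.0381  0.1488] jig [  2.4 -44.9] yaw -16.54 tilt [ 0.0014  0.0022 -1.    ] F [ 0.8  0.3 -1.1] w 0.0429 j [-0.19  0.11 -0.    1.46  0.    1.67]
jig(3,-45),.15,-16.65 t [ 0.6  0.1 -1.2] r [-0.15 -0.04  0.11]
```

View pics/w4.png

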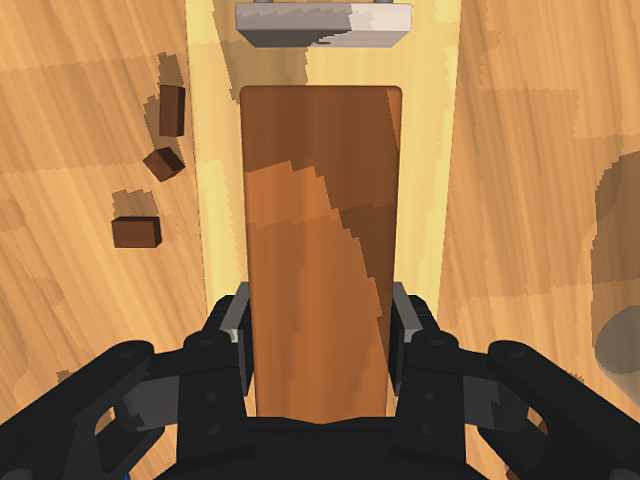

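```bash
cat > meas.py <<'E'
from go import *
def edge(c,lo,hi,lines,vert=True,ch=None):
    g=cv2.GaussianBlur(c["image"],(3,3),0).astype(float); out=[]
    for v in lines:
        r=(g[v] if vert else g[:,v]); d=abs(r[lo+2:hi+2]-r[lo-2:hi-2]).sum(1);k=lo+int(d.argmax());out.append((k,v) if vert else (v,k))
    return np.array(out)
def loc(c,px,z): w=plane(c,px,z)[:,:2]-O;return np.c_[w@EX,w@EY]*1000
def fit(l,ax=1): # x as function of y (ax=1)
    A=cv2.fitLine(l.astype(np.float32),cv2.DIST_HUBER,0,.01,.01).ravel();return A
E
python3 - <<'E'
from meas import *
c=dict(np.load('/tmp/w4.npz'));s=bot.read_state();zr=s["position"][2]-.0119+.038
for n,px,z in [("bedL",edge(c,180,212,range(5,280,11)),.03),("bedR",edge(c,425,470,range(5,290,11)),.03),
 ("railL",edge(c,232,258,range(100,280,11)),zr),("railR",edge(c,375,412,range(100,280,11)),zr),
 ("plateL",edge(c,225,247,range(6,28,3)),.085),("plateR",edge(c,400,422,range(6,28,3)),.085),
 ("plateFrontTop",edge(c,22,38,range(245,405,8),False),.085),("plateFrontBot",edge(c,40,54,range(245,405,8),False),.032),("railEnd",edge(c,78,96,range(252,392,8),False),zr)]:
    l=loc(c,px,z);A=fit(l);ang=np.degrees(np.arctan2(A[0],A[1])) ;ang=(ang+90)%180-90
    print(n,"n",len(l),"median",np.median(l,0).round(1),"dir from +y (deg, to +x)",ang.round(2),"px",px[0],px[-1])
E
```

```text
bedL n 25 median [-75.    9.3] dir from +y (deg, to +x) 0.09 px [185   5] [204 269]
bedR n 26 median [82.6  6.2] dir from +y (deg, to +x) -0.13 px [460   5] [439 280]
railL n 17 median [-19.2   4. ] dir from +y (deg, to +x) 0.11 px [238 100] [247 276]
railR n 17 median [24.2  4.1] dir from +y (deg, to +x) 0.09 px [402 100] [393 276]
plateL n 8 median [-36.7  66.7] dir from +y (deg, to +x) -1.37 px [234   6] [235  27]
plateR n 8 median [43.1 66.8] dir from +y (deg, to +x) 1.39 px [410   6] [410  27]
plateFrontTop n 20 median [ 2.6 60.9] dir from +y (deg, to +x) -89.56 px [245  37] [397  30]
plateFrontBot n 20 median [ 2.7 60.6] dir from +y (deg, to +x) 89.97 px [245  40] [397  42]
railEnd n 18 median [ 2.4 31.7] dir from +y (deg, to +x) -89.54 px [252  85] [388  85]
```

Relative measurement: plate and bed centre at x≈3.5, rail at 2.5, angles within 0.15°, gap 29 mm. Shift +1 mm in x and lower.

>>> servo_tool(deltas=[{"tx": 1, "ty": 0, "tz": 25, "rx": -0.1, "ry": 0, "rz": 0, "claw": -1}, {"tx": 1, "ty": 0, "tz": 55, "rx": -0.1, "ry": 0, "rz": 0, "claw": -1}, {"tx": 1, "ty": 0, "tz": 80, "rx": -0.1, "ry": 0, "rz": 0, "claw": -1}, {"tx": 1, "ty": 0, "tz": 95, "rx": -0.1, "ry": 0, "rz": 0, "claw": -1}, {"tx": 1, "ty": 0, "tz": 102, "rx": -0.1, "ry": 0, "rz": 0, "claw": -1}, {"tx": 1, "ty": 0, "tz": 103, "rx": -0.1, "ry": 0, "rz": 0, "claw": -1}, {"tx": 1, "ty": 0, "tz": 103, "rx": -0.1, "ry": 0, "rz": 0, "claw": -1}, {"tx": 1, "ty": 0, "tz": 103, "rx": -0.1, "ry": 0, "rz": 0, "claw": -1}])

```text
time_s: 17.4
position: [0.5512, -0.0382, 0.0477]
tool_rot: [-0.0, 0.99, -0.144, 0.002]
ft_force: [-0.1, 0.5, -1.5]
gripper_width: 0.0436
```

```bash
python3 go.py "jig(3.5,-45),.0419,-16.65"
```

```text
t 17.4 tcp [ 0.5512 -0.0382  0.0477] jig [  4.9 -44.3] yaw -16.52 tilt [ 4.4e-03 -2.0e-04 -1.0e+00] F [-0.1  0.5 -1.5] w 0.0436 j [-0.19  0.15 -0.15  1.26  0.    1.67]
jig(3.5,-45),.0419,-16.65 t [-1.4  0.7  5.8] r [-0.06 -0.24  0.13]
```

>>> servo_tool(deltas=[{"tx": -0.7, "ty": 0, "tz": 2, "rx": 0, "ry": -0.2, "rz": 0.1, "claw": -1}, {"tx": -1.4, "ty": 0, "tz": 4, "rx": 0, "ry": -0.2, "rz": 0.1, "claw": -1}, {"tx": -1.4, "ty": 0, "tz": 5.5, "rx": 0, "ry": -0.2, "rz": 0.1, "claw": -1}, {"tx": -1.4, "ty": 0, "tz": 5.5, "rx": 0, "ry": -0.2, "rz": 0.1, "claw": -1}, {"tx": -1.4, "ty": 0, "tz": 5.5, "rx": 0, "ry": -0.2, "rz": 0.1, "claw": -1}])

```text
time_s: 17.9
position: [0.5498, -0.0378, 0.0422]
tool_rot: [-0.0, 0.989, -0.145, 0.0]
ft_force: [-0.0, 0.3, -0.9]
gripper_width: 0.0428
```

```bash
python3 go.py "jig(3.5,-45),.0419,-16.65"
python3 - <<'E'
from meas import *
c=bot.snapshot("wrist");np.savez("/tmp/w5.npz",**c);cv2.imwrite("pics/w5.png",c["image"])
E
```

```text
t 17.9 tcp [ 0.5498 -0.0378  0.0422] jig [  3.4 -44.3] yaw -16.62 tilt [ 9.e-04  8.e-04 -1.e+00] F [-0.   0.3 -0.9] w 0.0428 j [-0.19  0.16 -0.16  1.25  0.    1.67]
jig(3.5,-45),.0419,-16.65 t [0.1 0.7 0.3] r [-0.06 -0.03  0.03]
```

View pics/w5.png

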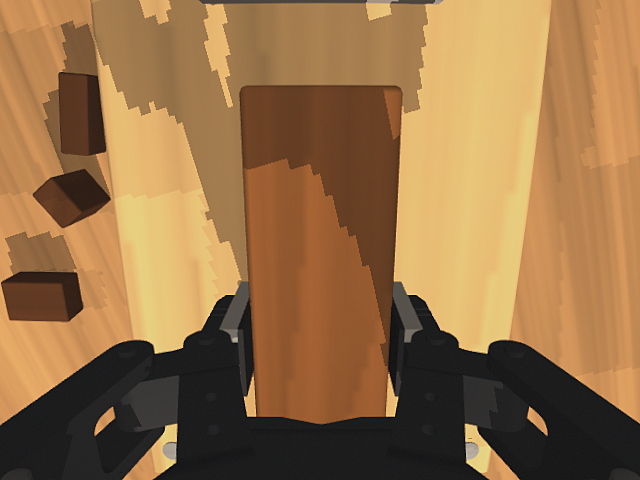

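Wrist view: rail just touching the bed, square and centred, plate edge at the top (y≈2), chips off to the left. I press down 1 mm more and read the force.

>>> servo_tool(deltas=[{"tx": 0, "ty": 0, "tz": 0.7, "rx": 0, "ry": 0, "rz": 0, "claw": -1}, {"tx": 0, "ty": 0, "tz": 1.2, "rx": 0, "ry": 0, "rz": 0, "claw": -1}, {"tx": 0, "ty": 0, "tz": 1.2, "rx": 0, "ry": 0, "rz": 0, "claw": -1}, {"tx": 0, "ty": 0, "tz": 1.2, "rx": 0, "ry": 0, "rz": 0, "claw": -1}])

```text
time_s: 18.35
position: [0.5498, -0.0378, 0.0418]
tool_rot: [-0.0, 0.989, -0.145, 0.001]
ft_force: [-2.5, 0.8, 5.0]
gripper_width: 0.0431
```

```bash
python3 go.py "jig(3.5,-20),.0415,-16.65"
python3 - <<'E'
from meas import *
c=bot.snapshot("wrist")
zr=.068
for n,px,z in [("bedL",edge(c,90,135,range(5,280,11)),.03),("bedR",edge(c,505,555,range(5,290,11)),.03),
 ("railL",edge(c,232,258,range(100,280,11)),zr),("railR",edge(c,375,412,range(100,280,11)),zr),
 ("railEnd",edge(c,78,96,range(252,380,8),False),zr)]:
    l=loc(c,px,z);A=fit(l);ang=(np.degrees(np.arctan2(A[0],A[1]))+90)%180-90
    print(n,np.median(l,0).round(1),ang.round(2))
E
```

```text
t 18.35 tcp [ 0.5498 -0.0378  0.0418] jig [  3.5 -44.2] yaw -16.62 tilt [ 1.2e-03  8.0e-04 -1.0e+00] F [-2.5  0.8  5. ] w 0.0431 j [-0.19  0.16 -0.16  1.25  0.    1.67]
jig(3.5,-20),.0415,-16.65 t [  0.1 -24.2   0.4] r [-0.06 -0.05  0.03]
bedL [-75.5  17. ] -0.35
bedR [82.6 15. ] 0.01
railL [-18.2   4.8] 0.24
railR [25.4  4.8] 0.15
railEnd [ 1.5 32.6] -89.87
```

Contact at about 6 N down, rail centred with the bed to within 0.1 mm. Ease the pressure and slide toward the plate.

>>> servo_tool(deltas=[{"tx": 0, "ty": -4, "tz": 0.2, "rx": 0, "ry": 0, "rz": 0, "claw": -1}, {"tx": 0, "ty": -8, "tz": 0.2, "rx": 0, "ry": 0, "rz": 0, "claw": -1}, {"tx": 0, "ty": -12, "tz": 0.2, "rx": 0, "ry": 0, "rz": 0, "claw": -1}, {"tx": 0, "ty": -16, "tz": 0.2, "rx": 0, "ry": 0, "rz": 0, "claw": -1}, {"tx": 0, "ty": -20, "tz": 0.2, "rx": 0, "ry": 0, "rz": 0, "claw": -1}, {"tx": 0, "ty": -23, "tz": 0.2, "rx": 0, "ry": 0, "rz": 0, "claw": -1}, {"tx": 0, "ty": -24, "tz": 0.2, "rx": 0, "ry": 0, "rz": 0, "claw": -1}, {"tx": 0, "ty": -24, "tz": 0.2, "rx": 0, "ry": 0, "rz": 0, "claw": -1}])

```text
time_s: 19.2
position: [0.557, -0.0146, 0.0419]
tool_rot: [-0.001, 0.99, -0.144, 0.001]
ft_force: [-1.2, -1.8, 4.1]
gripper_width: 0.043
```

```bash
python3 go.py "jig(3.5,-10),.0415,-16.65"
```

```text
t 19.2 tcp [ 0.557  -0.0146  0.0419] jig [  3.6 -20. ] yaw -16.6 tilt [ 1.7e-03  9.0e-04 -1.0e+00] F [-1.2 -1.8  4.1] w 0.043 j [-0.15  0.17 -0.14  1.25  0.    1.71]
jig(3.5,-10),.0415,-16.65 t [ -0.1 -10.    0.4] r [-0.08 -0.08  0.05]
```

>>> servo_tool(deltas=[{"tx": 0, "ty": -2, "tz": -0.2, "rx": 0, "ry": 0, "rz": 0, "claw": -1}, {"tx": 0, "ty": -4, "tz": -0.2, "rx": 0, "ry": 0, "rz": 0, "claw": -1}, {"tx": 0, "ty": -6, "tz": -0.2, "rx": 0, "ry": 0, "rz": 0, "claw": -1}, {"tx": 0, "ty": -8, "tz": -0.2, "rx": 0, "ry": 0, "rz": 0, "claw": -1}, {"tx": 0, "ty": -10, "tz": -0.2, "rx": 0, "ry": 0, "rz": 0, "claw": -1}, {"tx": 0, "ty": -12, "tz": -0.2, "rx": 0, "ry": 0, "rz": 0, "claw": -1}, {"tx": 0, "ty": -12, "tz": -0.2, "rx": 0, "ry": 0, "rz": 0, "claw": -1}, {"tx": 0, "ty": -12, "tz": -0.2, "rx": 0, "ry": 0, "rz": 0, "claw": -1}])

```text
time_s: 20.0
position: [0.5598, -0.0042, 0.0419]
tool_rot: [0.001, 0.989, -0.145, 0.0]
ft_force: [-2.9, -6.3, 2.8]
gripper_width: 0.0426
```

```bash
python3 go.py
python3 - <<'E'
from meas import *
F=np.array(bot.read_state()["ft_force"]);print("Fx,Fy jig",F[:2]@EX,F[:2]@EY)
E
```

```text
t 20.0 tcp [ 0.5598 -0.0042  0.0419] jig [ 3.4 -9.2] yaw -16.66 tilt [ 3.0e-04 -1.6e-03 -1.0e+00] F [-2.9 -6.3  2.8] w 0.0426 j [-0.13  0.18 -0.14  1.25 -0.    1.74]
Fx,Fy jig -0.9855883307695378 -6.8553284263629015
```

Force and displacement agree (about 6.8 mm of travel). Advance roughly another 8 mm.

>>> servo_tool(deltas=[{"tx": 0, "ty": -2.5, "tz": 0, "rx": 0, "ry": 0, "rz": 0, "claw": -1}, {"tx": 0, "ty": -4, "tz": 0, "rx": 0, "ry": 0, "rz": 0, "claw": -1}, {"tx": 0, "ty": -5.5, "tz": 0, "rx": 0, "ry": 0, "rz": 0, "claw": -1}, {"tx": 0, "ty": -7, "tz": 0, "rx": 0, "ry": 0, "rz": 0, "claw": -1}, {"tx": 0, "ty": -8.5, "tz": 0, "rx": 0, "ry": 0, "rz": 0, "claw": -1}, {"tx": 0, "ty": -9.5, "tz": 0, "rx": 0, "ry": 0, "rz": 0, "claw": -1}, {"tx": 0, "ty": -9.5, "tz": 0, "rx": 0, "ry": 0, "rz": 0, "claw": -1}, {"tx": 0, "ty": -9.5, "tz": 0, "rx": 0, "ry": 0, "rz": 0, "claw": -1}, {"tx": 0, "ty": -9.5, "tz": 0, "rx": 0, "ry": 0, "rz": 0, "claw": -1}])

```text
time_s: 20.9
position: [0.5615, 0.0017, 0.0419]
tool_rot: [0.004, 0.989, -0.146, -0.0]
ft_force: [-3.6, -11.4, 4.0]
gripper_width: 0.0426
```

```bash
python3 go.py
cat > fin.py <<'E'
from meas import *
s=bot.read_state();F=np.array(s["ft_force"]);print("jig F",F[:2]@EX,F[:2]@EY)
c=bot.snapshot("wrist");np.savez("/tmp/w6.npz",**c)
t=bot.snapshot("top");np.savez("/tmp/t3.npz",**t)
t0=dict(np.load("/tmp/t2.npz"))
for n,q in(("before",t0),("now",t)):
    P=cloud(q);Z=P[...,2];o=O;l=np.stack([(P[...,0]-o[0])*EX[0]+(P[...,1]-o[1])*EX[1],(P[...,0]-o[0])*EY[0]+(P[...,1]-o[1])*EY[1]],-1)*1000
    k=(abs(l[...,0])<35)&(Z>.078)&(Z<.092)&(l[...,1]>50)&(l[...,1]<104);print(n,"plate top y mean",l[k][:,1].mean().round(1),k.sum())
for n,px,z in [("railL",edge(c,232,258,range(110,280,11)),.068),("railR",edge(c,375,412,range(110,280,11)),.068),
 ("bedL",edge(c,90,140,range(5,280,11)),.03),("bedR",edge(c,500,555,range(5,290,11)),.03)]:
    l=loc(c,px,z);A=fit(l);print(n,np.median(l,0).round(1),((np.degrees(np.arctan2(A[0],A[1]))+90)%180-90).round(2))
v=np.hstack([cv2.resize(c["image"],(400,300)),np.zeros((300,1,3),np.uint8),cv2.resize(bot.snapshot("scene")["image"][190:370,200:440],(399,300))]);cv2.imwrite("pics/fin.png",v)
E
python3 fin.py
```

```text
t 20.9 tcp [0.5615 0.0017 0.0419] jig [ 3.3 -3.1] yaw -16.75 tilt [-0.0021 -0.0081 -1.    ] F [ -3.6 -11.4   4. ] w 0.0426 j [-0.11  0.19 -0.13  1.26 -0.01  1.75]
jig F -0.12668752140099773 -11.978577916616596
before plate top y mean 64.9 109
now plate top y mean 83.5 24
railL [-18.2  45. ] 0.3
railR [25.3 44.9] 0.11
bedL [-75.2  58.2] 7.95
bedR [82.6 55.9] -0.13
```

View pics/fin.png

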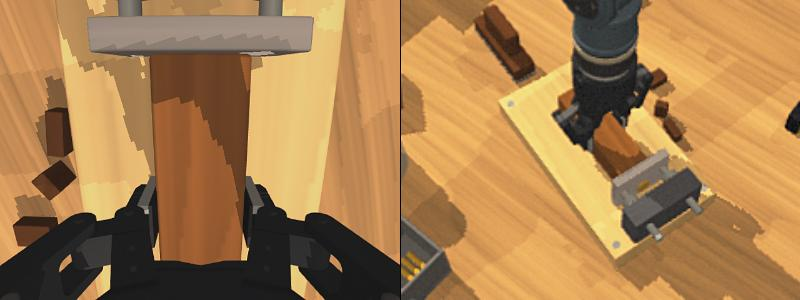

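Final-ish view: rail end flush against the pushed-back plate (left image, y≈53), square and centred, chips and scraper off the jig. I'll measure travel directly from the plate and work out the levelling correction.

```bash
cat > trav.py <<'E'
from meas import *
def trav(c,rows):
    l=loc(c,edge(c,rows[0],rows[1],range(150,490,12),False),.085);A=fit(l);print("plate rear top: y",np.median(l[:,1]).round(1),"travel",(np.median(l[:,1])-72.7).round(1),"ang",((np.degrees(np.arctan2(A[0],A[1])))%180-90).round(2))
E
python3 - <<'E'
from trav import *
c=dict(np.load("/tmp/w6.npz"));trav(c,(16,40))
px=edge(c,55,82,list(range(150,235,8))+list(range(410,490,8)),False);print("px",px[::4].tolist(),"front top y",np.median(loc(c,px,.085)[:,1]))
px=edge(c,80,96,list(range(150,235,8))+list(range(410,490,8)),False);print("px",px[::4].tolist(),"front bottom y",np.median(loc(c,px,.032)[:,1]))
print(delta(jig(3.4,-1.1),.0419,-16.65))
E
```

```text
plate rear top: y 85.8 travel 13.1 ang 0.24
px [[150, 80], [182, 80], [214, 80], [418, 81], [450, 80], [482, 80]] front top y 74.2427188662861
px [[150, 80], [182, 87], [214, 87], [418, 87], [450, 88], [482, 84]] front bottom y 74.83670283192477
t [ 0. -2.  0.] r [ 0.48 -0.02 -0.11]
```

Three readings agree on about 13.3 mm of travel. Add about 1.7 mm and level the tool (0.5° pitch from the push).

>>> servo_tool(deltas=[{"tx": 0, "ty": -3.6, "tz": 0, "rx": 0.4, "ry": 0, "rz": 0, "claw": -1}, {"tx": 0, "ty": -4.4, "tz": 0, "rx": 0.6, "ry": 0, "rz": 0, "claw": -1}, {"tx": 0, "ty": -5, "tz": 0, "rx": 0.8, "ry": 0, "rz": -0.1, "claw": -1}, {"tx": 0, "ty": -5.4, "tz": 0, "rx": 0.8, "ry": 0, "rz": -0.1, "claw": -1}, {"tx": 0, "ty": -5.4, "tz": 0, "rx": 0.8, "ry": 0, "rz": -0.1, "claw": -1}, {"tx": 0, "ty": -5.4, "tz": 0, "rx": 0.8, "ry": 0, "rz": -0.1, "claw": -1}, {"tx": 0, "ty": -5.4, "tz": 0, "rx": 0.8, "ry": 0, "rz": -0.1, "claw": -1}, {"tx": 0, "ty": -5.4, "tz": 0, "rx": 0.8, "ry": 0, "rz": -0.1, "claw": -1}])

```text
time_s: 21.85
position: [0.5616, 0.0022, 0.0419]
tool_rot: [0.002, 0.989, -0.146, -0.0]
ft_force: [-5.1, -14.2, 4.6]
gripper_width: 0.0433
```

```bash
python3 go.py; python3 fin.py; python3 -c "
from trav import *
c=dict(np.load('/tmp/w6.npz'));trav(c,(10,40))
px=edge(c,48,82,list(range(150,235,8))+list(range(410,490,8)),False);print('px',px[::4].tolist(),'front top y',np.median(loc(c,px,.085)[:,1]))"
```

```text
t 21.85 tcp [0.5616 0.0022 0.0419] jig [ 3.3 -2.5] yaw -16.79 tilt [-0.0014 -0.0043 -1.    ] F [ -5.1 -14.2   4.6] w 0.0433 j [-0.11  0.19 -0.13  1.26 -0.    1.75]
jig F -0.8479079253876255 -15.080610048035142
before plate top y mean 64.9 109
now plate top y mean 82.4 31
railL [-18.1  45.5] 0.48
railR [25.3 45.3] 0.23
bedL [-75.3  58.9] 3.44
bedR [82.7 56.4] 0.01
plate rear top: y 86.3 travel 13.6 ang 0.13
px [[150, 80], [182, 80], [214, 80], [418, 81], [450, 79], [482, 80]] front top y 74.75031447444535
```

>>> servo_tool(deltas=[{"tx": 0, "ty": -4.8, "tz": -0.2, "rx": 0.6, "ry": 0, "rz": -0.2, "claw": -1}, {"tx": 0, "ty": -5, "tz": -0.4, "rx": 0.7, "ry": 0, "rz": -0.35, "claw": -1}, {"tx": 0, "ty": -5.2, "tz": -0.4, "rx": 0.8, "ry": 0, "rz": -0.35, "claw": -1}, {"tx": 0, "ty": -5.2, "tz": -0.4, "rx": 0.8, "ry": 0, "rz": -0.35, "claw": -1}, {"tx": 0, "ty": -5.2, "tz": -0.4, "rx": 0.8, "ry": 0, "rz": -0.35, "claw": -1}, {"tx": 0, "ty": -5.2, "tz": -0.4, "rx": 0.8, "ry": 0, "rz": -0.35, "claw": -1}, {"tx": 0, "ty": -5.2, "tz": -0.4, "rx": 0.8, "ry": 0, "rz": -0.35, "claw": -1}, {"tx": 0, "ty": -5.2, "tz": -0.4, "rx": 0.8, "ry": 0, "rz": -0.35, "claw": -1}])

```text
time_s: 22.8
position: [0.5619, 0.0026, 0.0419]
tool_rot: [0.0, 0.989, -0.145, -0.0]
ft_force: [-4.0, -13.7, 3.3]
gripper_width: 0.043
```

```bash
python3 go.py; python3 fin.py; python3 -c "
from trav import *
c=dict(np.load('/tmp/w6.npz'));trav(c,(10,40))
px=edge(c,48,82,list(range(150,235,8))+list(range(410,490,8)),False);print('front top y',np.median(loc(c,px,.085)[:,1]))"
```

```text
t 22.8 tcp [0.5619 0.0026 0.0419] jig [ 3.4 -2.1] yaw -16.63 tilt [-5.e-04 -6.e-04 -1.e+00] F [ -4.  -13.7   3.3] w 0.043 j [-0.11  0.19 -0.13  1.26 -0.    1.75]
jig F 0.08949000550735774 -14.281377099070385
before plate top y mean 64.9 109
now plate top y mean 81.5 39
railL [-18.2  45.7] 0.28
railR [25.3 45.7] 0.07
bedL [-75.3  59.1] 3.28
bedR [82.7 57.1] 0.1
plate rear top: y 86.7 travel 14.0 ang 0.17
front top y 75.04719908778743
```

Level (<0.1°), square (about 0.1–0.2°), centred (<0.5 mm). Travel by vision is 14.0–14.3 mm; the wrist force of 14.3 N less bed friction is about 12 N. Handing in.

```bash
python3 -c "
from go import *
st();print(bot.sign_off())"
```

```text
t 22.95 tcp [0.5619 0.0026 0.0419] jig [ 3.4 -2.1] yaw -16.63 tilt [-4.e-04 -6.e-04 -1.e+00] F [ -4.3 -13.3   2.3] w 0.0429 j [-0.11  0.19 -0.13  1.26 -0.    1.75]
the job is handed in; nothing more can be done
None
```

The job is done and handed in at 22.95 s of robot time, with the gripper still holding the rail against the guide.

I wiped all three chips off the bed's near side onto the bench with the scraper in one stroke. The scraper then went down on the bench just off the end of the bed away from the guide. The rail was laid on the bed and pressed against the guide.

**Last checks:**
- **Bed:** clear in the last pictures, with the chips and scraper lying on the bench.
- **Rail position:** centred on the bed and plate to about 0.5 mm, square to about 0.2°, and level to under 0.1°.
- **Guide travel:** the pictures put it at 14.0–14.3 mm, against the 15 mm target and well short of the 30 mm stop.
- **Push:** the wrist reads about 14 N along the guide. Taking off an estimated 2 N of rail friction on the bed leaves about 12 N.

**Disagreements:**
- The pictured travel implies a spring force of about 11.3 N, slightly below the 12 N from the force reading.
- The overhead camera was off by about 4 mm from the arm, so I placed the rail using the wrist camera.

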